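# Stand the slumped file back up and close the bookend on the row

## Robot

A 6-joint arm with a two-finger parallel gripper is mounted at the origin on the work surface. World frame = base frame: x ahead of the robot, y to its left, z up, the work surface at z = 0. Lengths are in m, angles in rad, forces in N, time in s.
With the tool pointing down it reaches from about 0.325 to 0.9 m from the base axis. Payload 3.5 kg.
Tool frame: the origin (TCP) lies at the very end of the fingers, on their centre line; the grasp point (between the pads) lies 19 mm behind it; z points along the fingers, y is the line along which they close (so a half turn about z gives the same grasp; the last joint's range is limited). The gripper opens to 85 mm and grips with 20 to 120 N. Pads are 22 mm wide; open, the fingers measure 114 mm over their backs; the gripper's body (76 mm by 85 mm) begins 54 mm behind the grasp point. The pads swing forward as they close: fully open they stand 13 mm farther back than shut.
Start: joints at [-1.392, 0.276, -0.026, 1.268, 0, 1.467], TCP at [0.174, -0.6, 0.204] pointing down, gripper open.
Joint ranges: [-3.12, 3.12], [-0.85, 1.88], [-1.08, 1.24], [-1.95, 2.15], [-1.57, 1.53], [-3.14, 3.14]. Speed limits (rad/s): [2.57, 2.57, 3.14, 3.14, 3.14, 3.14].

## Interface

Orientations are given as a rotation vector (axis times angle).
In Python, from station import get_obs, capture, camera_params, close_job gives the robot as it stands.
- The arm moves only by the shell command python3 -m pendant 'ROWS' [FORCE]. ROWS is a JSON object of lists of equal length, an entry for each row: "linear": the shift along the tool's x, y, z normalised to -1 to 1, where 1 is 200 mm, a list of three; "delta_rot": the turn, a rotation vector about the tool's x, y, z normalised to -1 to 1, where 1 is pi rad, a list of three; "jaw": the finger opening in mm, from 0 to 85.4. A call has exactly 5 rows; each row is the pose to reach, as a shift and turn from the pose commanded when the call began, along the tool's axes at that moment, turning the shorter way round; what a row does not reach only later rows make up. A row lasts 1/8 s, in which the tool goes at most 62.5 mm and 10.7 degrees, less where a joint would pass 70% of its speed; a pose out of reach is approached as far as the arm can. A call with a number of a shift or a turn outside -1 to 1 is refused whole. A call with a gripper value outside its range is refused whole. The fingers move at their own pace and stop on an object; FORCE is the grip in N (left out, the last holds). Time passes only in rows, so rows that repeat a pose let the fingers close, or fill a call up. It gives the time, the measured TCP pose, the force, the opening and the grip force at its end, in the units of the state.
- get_obs(): the state, without advancing time (a new reading comes with each control period).
- capture(name): name is "side" or "top" or "wrist"; returns (picture, depth): 420x560x3 uint8, red, green, blue; 420x560 float32, m along the optical axis (not along the pixel's ray), 0 where there is no reading.
- camera_params(name): a dict with "camera_matrix" (3x3 intrinsics, pixels), "k1" (the pictures are not rectified: a ray, as slopes to the right and down, at radius r is drawn at 1 + k1 r^2 times it, then the intrinsics apply), "position" and "rotation" of the camera in the world. Camera axes: x right, y up, looking along -z (the intrinsics and any distortion apply to the point x, -y, -z); pixel columns grow to the right and rows downward; lengths in m; the calibration is good to about 2 mm. A picture is of the moment at which its call begins: read the wrist's pose just before it. camera_params takes no time and is no camera call; for the wrist camera it gives the pose at the moment of the call.
- close_job(): hands the job in; it is judged then, once.
The state is a dict: "time_s": time; "qpos": joint angles; "qvel": joint speeds; "tau": joint torques, N m; "ee_pos": TCP position; "tool_rot": TCP orientation; "ft_force": force on the tool from outside, world axes, zero at the start; "torque": the same for the moment, N m; "gripper_width": opening from 0.0 (shut) to 1.0 (fully open); "grip_force": force on a finger pad.
Only numpy, scipy, OpenCV 4.12 (cv2) and the standard library are available. Lean on these libraries where they do the work, as an engineer would, in place of code of your own. Each camera call takes 0.05 s, during which the arm holds its last target. There are 200 camera calls.

## Task

The blue lever-arch file at the end of the row has slumped over onto the bookend. Push it back upright so that it stands against the other files, and then slide the bookend up so that the row is closed up tight, with no gaps on either side of the blue file. Only push with the fingers: do not pick anything up, and leave the other files, the mug, the tape roll and the stamp where they are.

Things in the scene. Friction and masses are not known exactly. Their poses are not given: they have to be found in the camera images.
- file_blue: slumped lever-arch file, blue spine, grey covers: closed rigid box 285 (x, spine at +x) x 52 (y) x 318 mm (z, height), 0.6 to 1.0 kg. Origin: centre of its underside; z is vertical when upright. Leans 31 to 39 deg away from the row, towards its -y, on its lower -y edge (y=-26, z=0), its foot against the black file. Once pushed up past 9 deg of lean it swings upright by itself and stands
- file_edge (a point): middle of the blue file's top edge on its leaning side (file's y = -26, z = 318 mm); axes as the file. While the file leans on the bookend's top edge, this edge overhangs the bookend with free space beneath and beyond. Pushed high, the standing file tips; pushed low (as by the bookend) it slides
- file_black: upright full lever-arch file with a black spine, black covers, 285 (x) x 75 (y) x 318 mm (z), 1.9 kg, loose; the last standing file of the row, next to the blue one: its -y face (y = -37.5) is where the blue file belongs. Origin at the centre of its underside; its y points along the row, away from the blue file
- file_green: upright full lever-arch file with a green spine, black covers, 285 (x) x 75 (y) x 318 mm (z), 1.9 kg, loose; the middle one of the three standing files. Origin at the centre of its underside; its y points along the row, away from the blue file
- file_red: upright full lever-arch file with a red spine, black covers, 285 (x) x 75 (y) x 318 mm (z), 1.9 kg, loose; between the green file and the crate. Origin at the centre of its underside; its y points along the row, away from the blue file
- bookend: loose weighted bookend, 0.9 kg, 80 mm deep (y): grey steel plate 140 wide (x), 125 high (z), 5 mm thick towards the row, with a beech block behind it 110 wide and up to 95 mm high. Origin: centre of its underside; plate's inner face at y=+40, block's flat outer face at y=-40. Slides under about 5 N when pushed within 5 cm of the table; pushed higher it may tip
- bookend_face (a point): centre of the bookend's inner face (the one towards the files), half-way up, 62 mm above its underside; axes as the bookend
- crate: heavy orange slotted crate of crockery, 300 (x) x 400 (y) x 220 mm, does not move; it backs the far end of the row. Origin on the table at the row's free end, where the black file's -y face is at the start; y points along the row from the blue file to the crate, whose near wall is at y=+229 mm
- mug: loose white mug, 80 mm across, 90 mm high, with a handle; bystander. Origin at the centre of its underside
- tape: loose roll of brown packing tape lying flat, 100 mm across, 50 mm high; bystander. Origin at the centre of its underside
- stamp: loose wooden hand stamp, 48 mm across at its foot, 86 mm high, standing; bystander. Origin at the centre of its underside

How it is judged:
On the way, in this order (a step that is already met when the one before it is completed fails the run):
1. the blue file stands upright (angle between file_blue's own z axis and vertical below 0.1 rad), for 0.3 s.
2. the bookend has been slid up against the blue file (y of bookend_face in the frame of file_blue above -0.034 m), for 0.2 s.
At the end, for the whole second after the job is handed in: Blue file flat on the table, upright within 3.4 deg, square within 5.7 deg to the black file and under 8 mm from it; bookend upright, square within 6.9 deg to the blue file, its face under 8 mm from it and within 8 cm of mid-depth; both at rest (angle between each of file_blue, bookend's own z axis and vertical below 0.06 rad and height (world z) of file_blue below 0.008 m and y of file_blue in the frame of file_black above -0.0715 m and angle between the x axis of file_blue and the x axis of file_black, either way round below 0.1 rad and y of bookend_face in the frame of file_blue above -0.034 m and angle between the y axis of bookend and the y axis of file_blue, either way round below 0.12 rad and x of bookend_face in the frame of file_blue between -0.08 and 0.08 m and linear speed of each of file_blue, bookend below 0.02 m/s); the robot touches nothing.
It fails at once if the blue file is lifted off the table (height (world z) of file_blue above 0.04 m).
It fails at once if the blue file falls over (angle between file_blue's own z axis and vertical above 0.95 rad).
It fails at once if the bookend is lifted or tipped over (height (world z) of bookend above 0.02 m or angle between bookend's own z axis and vertical above 0.5 rad).
It fails at once if another file is displaced by more than 3 cm (distance of any of file_black, file_green, file_red from where it was at the start of the episode above 0.03 m).
It fails at once if the mug, the tape roll or the stamp is displaced by more than 2 cm (distance of any of mug, tape, stamp from where it was at the start of the episode above 0.02 m).
It also fails if it takes over 54 s, if anything falls off the work surface, if the arm or the gripper's body presses on something with over 40 N, if the wrist force passes 120 N, or if a joint passes its speed limit or range.

## Working session

There is one attempt and no reset: what is moved stays moved. The work goes in short steps, Python scripts to look and compute and a shell command to move; the robot and the scene stay as the last step left them, time stands still between calls to the robot, and variables do not carry over. Pictures are saved under pics/ and viewed, at most 10 in all, crops included, and the job is handed in when it is done.

```bash
mkdir -p pics; ls; cat > h.py <<'E'
import numpy as np, cv2
from station import get_obs, capture, camera_params
def world(name, depth, p):
    K=np.array(p['camera_matrix']);k1=p['k1'];R=np.array(p['rotation']);t=np.array(p['position'])
    v,u=np.mgrid[:depth.shape[0],:depth.shape[1]]
    pts=np.stack([u,v],-1).reshape(-1,1,2).astype(np.float64)
    s=cv2.undistortPoints(pts,K,np.array([k1,0,0,0.])).reshape(*depth.shape,2)
    c=np.stack([s[...,0]*depth,-s[...,1]*depth,-depth],-1)
    if R.shape!=(3,3): R=cv2.Rodrigues(R)[0]
    W=c@R.T+t; W[depth==0]=np.nan
    return W
def shot(name,save=None):
    p=camera_params(name); im,d=capture(name)
    if save: cv2.imwrite('pics/'+save,im[...,::-1])
    return im,d,world(name,d,p)
E
python3 - <<'E'
from h import *
o=get_obs(); print(o['time_s'],o['ee_pos'],o['tool_rot'],o['ft_force'])
for n in ('side','top'):
    im,d,W=shot(n,n+'0.png'); np.savez('/tmp/'+n,im=im,W=W); print(n,camera_params(n)['position'],(d==0).mean())
E
```

```text
pics
0.0 [ 0.17363904 -0.59952628  0.20305085] [-3.10826118e+00 -4.40870633e-01  1.38980507e-04] [-0.16827329 -0.17361493  0.34208323]
side [0.72421832 0.26988735 1.15647084] 0.0038945578231292517
top [ 0.36847221 -0.00505147  1.08304295] 0.004111394557823129
```

View pics/side0.png

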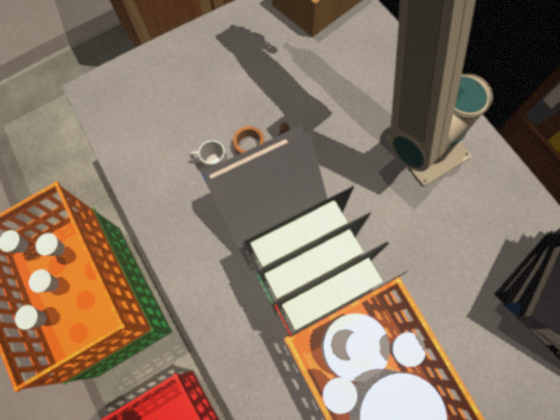

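View pics/top0.png

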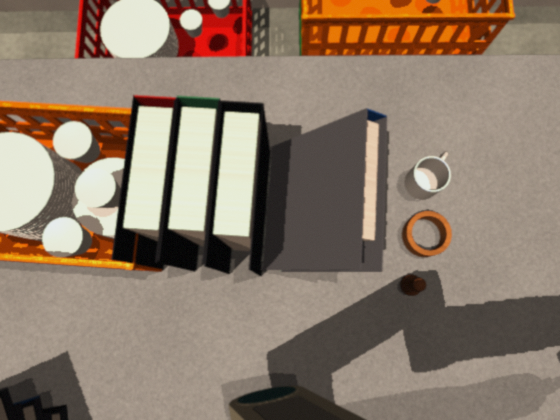

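The row runs along image-left (+y) in the top view. The blue file leans right over the hidden bookend, with its pale top edge at u≈372, v 120–240. The mug is at (432,176), the tape at (428,232) and the stamp at (413,285), all just beyond it. Next I'll measure.

```bash
python3 - <<'E'
from h import *
np.set_printoptions(precision=4,suppress=True)
z=np.load('/tmp/top.npz');W=z['W'];im=z['im']
def P(u,v): return np.nanmedian(W[v-1:v+2,u-1:u+2].reshape(-1,3),0)
for n,u,v in [('mug',432,176),('tapeL',409,232),('tapeR',448,232),('stamp',413,285),('black near',257,268),('black far',258,106),('cover',320,200),('top pale up',375,125),('pale dn',370,238),('spine',374,115),('pale mid L',366,180),('mid R',378,180),('385',384,180),('390',390,180),('lower corner',380,268),('redtop',150,150),('greentop',195,150),('blacktop',240,150)]: print(n,P(u,v))
# cover plane
A=W[165:255,300:350].reshape(-1,3);A=A[~np.isnan(A[:,0])];c=np.median(A,0);_,_,V=np.linalg.svd(A-A.mean(0),full_matrices=False);n=V[2]*np.sign(V[2][2]);print('plane',c,n,np.degrees(np.arccos(n[2])), np.abs((A-A.mean(0))@n).mean())
print('profile row 190');
for u in range(225,460,5): print(u,P(u,190))
# bystanders: points above table by region
m=(W[...,1]<-0.2)&(W[...,2]>0.02)&(W[...,2]<0.12)&(W[...,0]>.2)&(W[...,0]<.75)
k,l,s,ce=cv2.connectedComponentsWithStats(m.astype(np.uint8))
for i in range(1,k):
    if s[i,4]>40: Q=W[l==i];print(s[i],Q.min(0),Q.max(0))
# side view bookend?
S=np.load('/tmp/side.npz')['W'];
E
```

```text
mug [ 0.638  -0.3413  0.0053]
tapeL [ 0.5003 -0.2689  0.0502]
tapeR [ 0.4997 -0.3539  0.0511]
stamp [ 0.3847 -0.2645  0.0791]
black near [0.4183 0.0591 0.1387]
black far [0.6895 0.048  0.3068]
cover [ 0.5444 -0.0647  0.1948]
top pale up [ 0.671  -0.1632  0.2592]
pale dn [ 0.4634 -0.1464  0.2602]
spine [ 0.6882 -0.1614  0.2649]
pale mid L [ 0.5651 -0.1416  0.2688]
mid R [ 0.5697 -0.1662  0.2511]
385 [ 0.5683 -0.1749  0.2616]
390 [ 0.63   -0.2431  0.0002]
lower corner [ 0.411  -0.1617  0.2614]
redtop [0.6121 0.2339 0.3042]
greentop [0.6114 0.1558 0.3049]
blacktop [0.6108 0.0786 0.3046]
plane [ 0.5235 -0.072   0.2079] [0.0602 0.8205 0.5685] 55.357722468908904 0.0007671996157649863
profile row 190
225 [0.5407 0.1029 0.3038]
230 [0.5408 0.0944 0.3042]
235 [0.5406 0.0859 0.3046]
240 [0.5403 0.0774 0.3042]
245 [0.5409 0.0691 0.3043]
250 [0.5408 0.0607 0.3037]
255 [0.5386 0.0511 0.3173]
260 [0.559  0.0489 0.2205]
265 [0.5891 0.0467 0.0832]
270 [0.5978 0.0375 0.0424]
275 [0.5938 0.0256 0.0619]
280 [0.5909 0.0143 0.0752]
285 [0.587  0.0032 0.0931]
290 [ 0.5838 -0.0075  0.1089]
295 [ 0.58   -0.
[... 500 characters left out ...]
0.5499 -0.1682  0.2563]
385 [ 0.604  -0.2306  0.0021]
390 [ 0.606  -0.2421  0.0002]
395 [ 0.606  -0.2537 -0.    ]
400 [ 0.6063 -0.2655 -0.0001]
405 [ 0.6063 -0.2775 -0.0002]
410 [ 0.5997 -0.282   0.0273]
415 [ 0.5948 -0.287   0.0515]
420 [ 0.5905 -0.2927  0.0694]
425 [ 0.587  -0.2988  0.0853]
430 [ 0.5856 -0.3101  0.0878]
435 [ 0.5862 -0.3216  0.0881]
440 [ 0.5885 -0.3335  0.0788]
445 [ 0.6052 -0.3717 -0.0011]
450 [ 0.6049 -0.3829  0.0009]
455 [ 0.6055 -0.395  -0.0007]
[ 406  151   45   47 1020] [ 0.583  -0.3591  0.0203] [ 0.6833 -0.2739  0.0965]
[403 211  49  46 975] [ 0.4493 -0.3621  0.02  ] [ 0.5475 -0.2616  0.0568]
[404 276  22  17 267] [ 0.3704 -0.29    0.02  ] [ 0.4055 -0.259   0.0883]
```

```bash
python3 - <<'E'
import cv2
a=cv2.imread('pics/side0.png')[110:260,170:350]
b=cv2.imread('pics/top0.png')[95:310,250:470]
a=cv2.resize(a,None,fx=2.2,fy=2.2,interpolation=2);b=cv2.resize(b,None,fx=1.8,fy=1.8,interpolation=2)
import numpy as np
h=max(a.shape[0],b.shape[0]);o=np.zeros((h,a.shape[1]+b.shape[1],3),'u1');o[:a.shape[0],:a.shape[1]]=a;o[:b.shape[0],a.shape[1]:]=b
o=np.clip(o.astype(float)*1.6,0,255);cv2.imwrite('pics/c1.png',o)
E
```

```text
[ WARN:0@0.041] global loadsave.cpp:1063 imwrite_ Unsupported depth image for selected encoder is fallbacked to CV_8U.
```

View pics/c1.png

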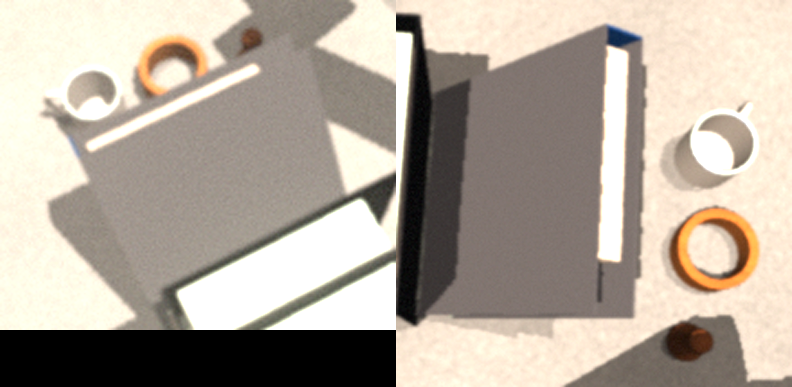

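Measured lean is 34.6° and row yaw about -4.2°. The leaning edge is at (0.55,-0.173,0.262), which matches 318·cos(34.6°)=262 mm. The bookend is hidden, but its face should be at y≈-0.08. I'll approach with the jaw spread along the file's x.

```bash
cat > to.py <<'E'
import sys
from h import *
from scipy.spatial.transform import Rotation as Ro
# target x y z, and angle (deg) of tool y in world
x,y,z,a=map(float,sys.argv[1:5]); o=get_obs(); R=Ro.from_rotvec(o['tool_rot'])
a=np.radians(a); Y=np.array([np.cos(a),np.sin(a),0]);Z=np.array([0,0,-1.]);T=Ro.from_matrix(np.stack([np.cross(Y,Z),Y,Z],1))
np.set_printoptions(precision=4,suppress=True)
print('t',o['time_s'],'at',o['ee_pos'],'lin',R.inv().apply(np.array([x,y,z])-o['ee_pos'])/.2,'rot',(R.inv()*T).as_rotvec()/np.pi,'f',o['ft_force'])
E
python3 to.py 0.552 -0.225 0.225 -4.2
```

```text
t 0.1 at [ 0.1737 -0.5996  0.2032] lin [ 2.338  -1.2732 -0.106 ] rot [-0.0005 -0.0005 -0.387 ] f [-0.96    0.5246 -0.1881]
```

```bash
python3 -m pendant '{"linear":[[1,-0.54,-0.1],[1,-0.54,-0.1],[1,-0.54,-0.1],[1,-0.54,-0.1],[1,-0.54,-0.1]],"delta_rot":[[0,0,-0.25],[0,0,-0.25],[0,0,-0.25],[0,0,-0.25],[0,0,-0.25]],"jaw":[60,60,60,60,60]}'; python3 to.py 0.552 -0.225 0.225 -4.2
```

```text
time_s: 0.72
ee_pos: [0.3374, -0.4388, 0.2242]
tool_rot: [-2.7, -1.605, -0.0]
ft_force: [-0.8, 0.1, -0.1]
gripper_width: 0.703
grip_force: 0.0
t 0.725 at [ 0.3374 -0.4388  0.2242] lin [ 1.4519  0.4319 -0.0033] rot [-0.     -0.0002 -0.1352] f [-0.7932  0.0684 -0.1125]
```

```bash
python3 -m pendant '{"linear":[[0.3,0.1,0],[0.6,0.2,0],[0.9,0.3,0],[1,0.38,0],[1,0.38,0]],"delta_rot":[[0,0,-0.05],[0,0,-0.1],[0,0,-0.135],[0,0,-0.135],[0,0,-0.135]],"jaw":[60,60,60,60,60]}'; python3 to.py 0.552 -0.21 0.225 -4.2;  python3 - <<'E'
from h import *
im,d,W=shot('side','s1.png'); 
E
```

```text
time_s: 1.35
ee_pos: [0.4997, -0.3023, 0.2235]
tool_rot: [-2.306, -2.132, 0.001]
ft_force: [0.0, -0.1, -0.5]
gripper_width: 0.704
grip_force: 0.0
t 1.35 at [ 0.4997 -0.3023  0.2235] lin [ 0.4807  0.2244 -0.0079] rot [-0.0003 -0.     -0.0016] f [ 0.0136 -0.1384 -0.501 ]
```

View pics/s1.png

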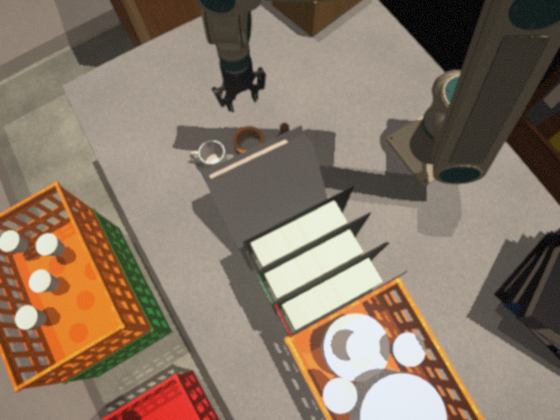

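```bash
python3 -m pendant '{"linear":[[0.2,0.12,0],[0.4,0.22,0],[0.48,0.22,0],[0.48,0.22,0],[0.48,0.22,0]],"delta_rot":[[0,0,0],[0,0,0],[0,0,0],[0,0,0],[0,0,0]],"jaw":[60,60,60,60,60]}'; python3 -m pendant '{"linear":[[0.04,0,0],[0.08,0,0],[0.12,0,0],[0.16,0,-0.02],[0.2,0,-0.05]],"delta_rot":[[0,0,0],[0,0,0],[0,0,0],[0,0,0],[0,0,0]],"jaw":[60,60,60,60,60]}'
```

```text
time_s: 2.02
ee_pos: [0.5495, -0.2117, 0.2242]
tool_rot: [2.31, 2.129, -0.001]
ft_force: [-0.5, -1.1, 0.0]
gripper_width: 0.703
grip_force: 0.0
time_s: 2.65
ee_pos: [0.5533, -0.1712, 0.2348]
tool_rot: [2.307, 2.13, -0.004]
ft_force: [-2.2, -4.0, 1.0]
gripper_width: 0.702
grip_force: 1.8
```

```bash
python3 -m pendant '{"linear":[[0.05,0,-0.03],[0.1,0,-0.055],[0.15,0,-0.08],[0.2,0,-0.1],[0.25,0,-0.12]],"delta_rot":[[0,0,0],[0,0,0],[0,0,0],[0,0,0],[0,0,0]],"jaw":[60,60,60,60,60]}'; python3 -m pendant '{"linear":[[0.05,0,-0.02],[0.1,0,-0.035],[0.15,0,-0.05],[0.2,0,-0.06],[0.2,0,-0.06]],"delta_rot":[[0,0,0],[0,0,0],[0,0,0],[0,0,0],[0,0,0]],"jaw":[60,60,60,60,60]}'
python3 - <<'E'
from h import *
im,d,W=shot('top','t2.png')
E
```

```text
time_s: 3.28
ee_pos: [0.5578, -0.1195, 0.2585]
tool_rot: [-2.308, -2.131, -0.001]
ft_force: [-0.1, -2.4, 2.2]
gripper_width: 0.702
grip_force: 1.3
time_s: 3.9
ee_pos: [0.5607, -0.0795, 0.2701]
tool_rot: [-2.306, -2.132, -0.001]
ft_force: [1.4, -1.7, -0.8]
gripper_width: 0.703
grip_force: 0.4
```

View pics/t2.png

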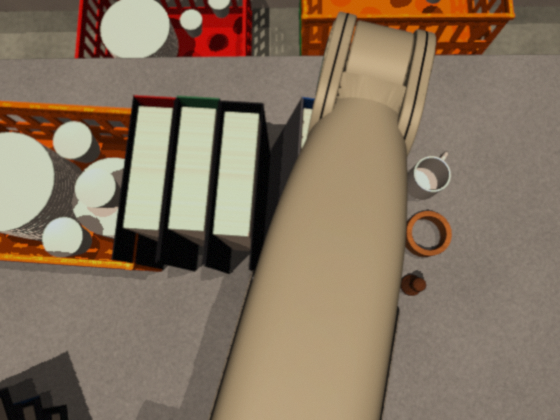

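The file is rising and is now at about 14°. The row is undisturbed, so I'll push past 9°.

```bash
python3 -m pendant '{"linear":[[0.04,0,-0.01],[0.08,0,-0.02],[0.12,0,-0.03],[0.16,0,-0.035],[0.2,0,-0.035]],"delta_rot":[[0,0,0],[0,0,0],[0,0,0],[0,0,0],[0,0,0]],"jaw":[60,60,60,60,60]}'; python3 -m pendant '{"linear":[[0.04,0,0],[0.06,0,0],[0.06,0,0],[0.06,0,0],[0.06,0,0]],"delta_rot":[[0,0,0],[0,0,0],[0,0,0],[0,0,0],[0,0,0]],"jaw":[60,60,60,60,60]}'
```

```text
time_s: 4.58
ee_pos: [0.5641, -0.0402, 0.2774]
tool_rot: [2.308, 2.131, 0.001]
ft_force: [-0.1, -0.2, 1.2]
gripper_width: 0.705
grip_force: 0.0
time_s: 5.2
ee_pos: [0.5649, -0.0291, 0.2772]
tool_rot: [2.308, 2.131, -0.0]
ft_force: [0.4, -0.2, -1.3]
gripper_width: 0.703
grip_force: 0.0
```

```bash
python3 -m pendant '{"linear":[[-0.25,0,0],[-0.5,0,0],[-0.75,0,0],[-1,0,0],[-1,0,0]],"delta_rot":[[0,0,0],[0,0,0],[0,0,0],[0,0,0],[0,0,0]],"jaw":[60,60,60,60,60]}'; python3 -m pendant '{"linear":[[-0.25,-0.1,0],[-0.5,-0.2,0],[-0.75,-0.3,0],[-1,-0.4,0],[-1,-0.4,0]],"delta_rot":[[0,0,0],[0,0,0],[0,0,0],[0,0,0],[0,0,0]],"jaw":[60,60,60,60,60]}'
python3 - <<'E'
from h import *
im,d,W=shot('top','t3.png');np.savez('/tmp/top3',im=im,W=W)
im,d,W=shot('side','s3.png');np.savez('/tmp/side3',im=im,W=W)
a=cv2.imread('pics/t3.png')[80:310,210:470];b=cv2.imread('pics/s3.png')[110:270,180:340]
o=np.zeros((345,790,3),'u1');a=cv2.resize(a,(390,345));b=cv2.resize(b,(345,345));o[:,:390]=a;o[:,400:745]=b
cv2.imwrite('pics/c3.png',np.clip(o*1.5,0,255).astype('u1'))
E
```

```text
time_s: 5.82
ee_pos: [0.5486, -0.2317, 0.2768]
tool_rot: [2.313, 2.125, -0.001]
ft_force: [-0.5, -0.3, 0.4]
gripper_width: 0.7
grip_force: 0.0
time_s: 6.45
ee_pos: [0.452, -0.4236, 0.2769]
tool_rot: [-2.312, -2.126, 0.001]
ft_force: [0.6, 1.1, -0.1]
gripper_width: 0.699
grip_force: 0.0
```

View pics/c3.png

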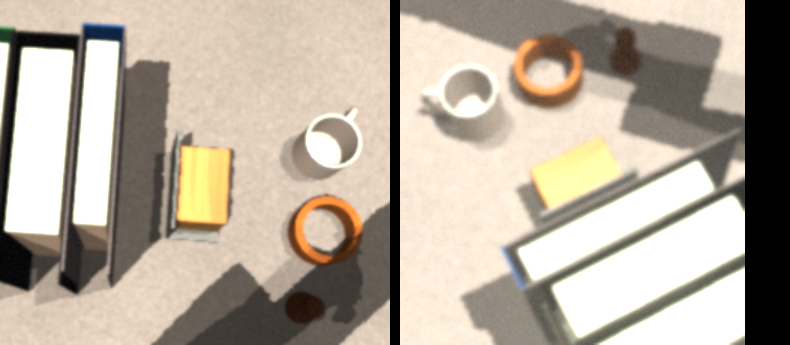

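The blue file now stands against the black one (crop left, u 80–125). The bookend, with its beech block at crop (205,188), is clear of it and slightly yawed. Next I'll measure both.

```bash
python3 - <<'E'
from h import *
np.set_printoptions(precision=4,suppress=True)
for f in ('top3','side3'):
    z=np.load(f'/tmp/{f}.npz');W=z['W'];im=z['im'];x,y,h=W[...,0],W[...,1],W[...,2]
    reg=(x>.4)&(x<.7)&(y>-.2)&(y<-.03)
    m=reg&(h>.055)&(h<.1)&(im[...,0].astype(int)-im[...,2]>50)
    Q=W[m]
    c=np.float32(Q[:,:2]); r=cv2.minAreaRect(c); print(f,'block n',m.sum(),'z',Q[:,2].min(),np.median(Q[:,2]),Q[:,2].max(),'rect',r)
    t=reg&(h>.115)&(h<.132); Q=W[t]; 
    if len(Q)>5: print('plate',len(Q),cv2.minAreaRect(np.float32(Q[:,:2])),Q.min(0),Q.max(0), np.polyfit(Q[:,0],Q[:,1],1))
    T=W[(h>.30)&(h<.325)&(x>.35)&(x<.75)&(y<.06)&(y>-.06)]; print('blue top',len(T),T.min(0),T.max(0),cv2.minAreaRect(np.float32(T[:,:2])))
    for lo in (.40,.45,.5,.55,.6,.65):
        s=T[(T[:,0]>lo)&(T[:,0]<lo+.05)]
        if len(s): print(lo,np.percentile(s[:,1],[1,50,99]))
    for n,g in (('mug',(.58,.7)),('tape',(.44,.56)),('stamp',(.35,.42))):
        k=(x>g[0])&(x<g[1])&(y<-.2)&(y>-.38)&(h>.02)&(h<.11);Q=W[k]
        if len(Q): print(n,Q.min(0),Q.max(0))
E
python3 to.py 0.552 -0.25 0.277 -4.2
```

```text
top3 block n 1690 z 0.07315458829609933 0.09482723779196567 0.09972298007549552 rect ((0.5587045550346375, -0.12482765316963196), (0.0717998817563057, 0.11062105745077133), 84.93016052246094)
plate 178 ((0.5615325570106506, -0.08289793878793716), (0.005173340439796448, 0.13868656754493713), 85.40647888183594) [ 0.4923 -0.0896  0.1153] [ 0.6306 -0.0763  0.1296] [-0.0796 -0.038 ]
blue top 4058 [ 0.409 -0.013  0.3  ] [0.7066 0.06   0.3214] ((0.5567551851272583, 0.03306988254189491), (0.07243335247039795, 0.2986644208431244), 85.90631866455078)
0.4 [0.0049 0.0557 0.0599]
0.45 [0.0015 0.0309 0.0572]
0.5 [-0.0004  0.0268  0.0589]
0.55 [-0.0048  0.0253  0.0593]
0.6 [-0.0079  0.0236  0.0598]
0.65 [-0.0113  0.022   0.0591]
mug [ 0.5826 -0.3569  0.02  ] [ 0.6827 -0.273   0.094 ]
tape [ 0.4494 -0.3615  0.0202] [ 0.5474 -0.2618  0.0552]
stamp [ 0.3682 -0.2899  0.0202] [ 0.4077 -0.2574  0.0885]
side3 block n 762 z 0.06326541611582548 0.09549084516777262 0.0999438512388553 rect ((0.5574548244476318, -0.12754011154174805), (0.06497588008642197, 0.10969430953264236), 85.57982635498047)
plate 139 ((0.5607762932777405, -0.08261559903621674), (0.007410735357552767, 0.1384783685207367), 85.45843505859375) [ 0.4919 -0.0913  0.1151] [ 0.6296 -0.074   0.13  ] [-0.0836 -0.035 ]
blue top 2638 [ 0.4088 -0.0135  0.3   ] [0.704  0.06   0.3234] ((0.5553428530693054, 0.03078865259885788), (0.07190065830945969, 0.29592978954315186), 86.67535400390625)
0.4 [0.0044 0.0538 0.0598]
0.45 [0.0014 0.0293 0.0581]
0.5 [-0.0004  0.0278  0.0596]
0.55 [-0.004   0.0251  0.0592]
0.6 [-0.0083  0.0235  0.0593]
0.65 [-0.0115  0.0207  0.0592]
mug [ 0.5839 -0.361   0.0202] [ 0.6838 -0.2711  0.0949]
tape [ 0.4506 -0.3605  0.0201] [ 0.549  -0.2584  0.056 ]
stamp [ 0.3712 -0.2907  0.0201] [ 0.4023 -0.2571  0.087 ]
t 6.55 at [ 0.4533 -0.4208  0.277 ] lin [0.8906 0.4234 0.0012] rot [-0.     -0.0004 -0.0022] f [-0.4101 -0.0651  0.8258]
```

```bash
python3 -m pendant '{"linear":[[0.25,0.1,0],[0.5,0.2,0],[0.75,0.3,0],[0.9,0.4,0],[0.9,0.4,0]],"delta_rot":[[0,0.02,0],[0,0.04,0],[0,0.067,0],[0,0.067,0],[0,0.067,0]],"jaw":[60,60,60,60,60]}'; python3 to.py 0.552 -0.195 0.10 -4.3;python3 to.py 0.552 -0.195 0.03 -4.3
```

```text
time_s: 7.18
ee_pos: [0.5488, -0.2443, 0.2773]
tool_rot: [-2.19, -2.034, -0.232]
ft_force: [-1.4, -0.0, -0.4]
gripper_width: 0.703
grip_force: 0.0
t 7.175 at [ 0.5488 -0.2443  0.2773] lin [ 0.0554 -0.0022  0.9187] rot [-0.     -0.0672  0.0005] f [-1.3506 -0.0079 -0.3866]
t 7.175 at [ 0.5488 -0.2443  0.2773] lin [-0.018  -0.0022  1.2609] rot [-0.     -0.0672  0.0005] f [-1.3506 -0.0079 -0.3866]
```

```bash
python3 -m pendant '{"linear":[[0.24,0,0.05],[0.19,0,0.3],[0.13,0,0.58],[0.055,0,0.92],[0.055,0,0.92]],"delta_rot":[[0,0,0],[0,0,0],[0,0,0],[0,0,0],[0,0,0]],"jaw":[60,60,60,60,60]}'; python3 to.py 0.552 -0.195 0.028 -4.3
```

```text
time_s: 7.8
ee_pos: [0.5469, -0.196, 0.0952]
tool_rot: [-2.189, -2.022, -0.226]
ft_force: [-1.2, 0.3, 0.6]
gripper_width: 0.707
grip_force: 0.0
t 7.8 at [ 0.5469 -0.196   0.0952] lin [-0.065   0.0282  0.3294] rot [-0.003  -0.0685 -0.0015] f [-1.209   0.3083  0.5912]
```

```bash
python3 -m pendant '{"linear":[[-0.02,0.02,0.1],[-0.04,0.02,0.2],[-0.065,0.02,0.32],[-0.065,0.02,0.32],[-0.065,0.02,0.32]],"delta_rot":[[0,0,0],[0,0,0],[0,0,0],[0,0,0],[0,0,0]],"jaw":[60,60,60,60,60]}'; python3 -m pendant '{"linear":[[0.03,0,0.006],[0.06,0,0.013],[0.09,0,0.019],[0.12,0,0.026],[0.15,0,0.032]],"delta_rot":[[0,0,0],[0,0,0],[0,0,0],[0,0,0],[0,0,0]],"jaw":[60,60,60,60,60]}'; python3 to.py 0.552 -0.16 0.03 -4.3
```

```text
time_s: 8.43
ee_pos: [0.557, -0.1996, 0.0366]
tool_rot: [-2.198, -2.031, -0.234]
ft_force: [-0.6, 0.8, -0.0]
gripper_width: 0.703
grip_force: 0.0
time_s: 9.05
ee_pos: [0.5577, -0.1676, 0.0342]
tool_rot: [-2.196, -2.029, -0.232]
ft_force: [0.6, 0.5, -0.1]
gripper_width: 0.704
grip_force: 0.0
t 9.05 at [ 0.5577 -0.1676  0.0342] lin [ 0.0304 -0.0315  0.028 ] rot [ 0.0001 -0.067  -0.0013] f [ 0.5771  0.5294 -0.1121]
```

```bash
python3 -m pendant '{"linear":[[0.03,-0.015,0.03],[0.07,-0.015,0.04],[0.11,-0.015,0.05],[0.15,-0.015,0.06],[0.19,-0.015,0.07]],"delta_rot":[[0,0,0],[0,0,0],[0,0,0],[0,0,0],[0,0,0]],"jaw":[60,60,60,60,60]}'; python3 -m pendant '{"linear":[[0.03,0,0.006],[0.06,0,0.013],[0.09,0,0.019],[0.09,0,0.019],[0.09,0,0.019]],"delta_rot":[[0,0,0],[0,0,0],[0,0,0],[0,0,0],[0,0,0]],"jaw":[60,60,60,60,60]}'; python3 - <<'E'
from h import *
for n in ('top','side'):
    im,d,W=shot(n,n[0]+'4.png');x,y,h=W[...,0],W[...,1],W[...,2]
    t=(x>.4)&(x<.7)&(y>-.2)&(y<-.02)&(h>.115)&(h<.132);Q=W[t]
    if len(Q)>5: print(n,len(Q),cv2.minAreaRect(np.float32(Q[:,:2])),np.polyfit(Q[:,0],Q[:,1],1))
E
```

```text
time_s: 9.68
ee_pos: [0.5603, -0.1321, 0.0302]
tool_rot: [-2.205, -2.034, -0.228]
ft_force: [-0.6, -8.6, 6.9]
gripper_width: 0.704
grip_force: 4.7
time_s: 10.3
ee_pos: [0.5617, -0.1125, 0.0299]
tool_rot: [-2.202, -2.033, -0.231]
ft_force: [0.9, -6.4, 3.7]
gripper_width: 0.699
grip_force: 2.9
top 266 ((0.5605688095092773, -0.08004883676767349), (0.10758601874113083, 0.13846498727798462), 83.45789337158203) [-0.0629087  -0.03097717]
side 102 ((0.5595952868461609, -0.12804540991783142), (0.02749377302825451, 0.1256726086139679), 85.32099914550781) [-0.08279517 -0.07714703]
```

View pics/s4.png

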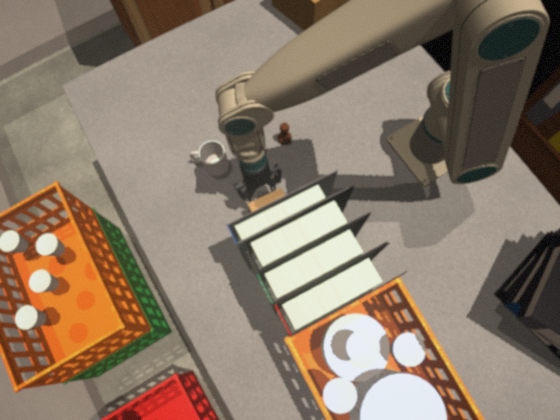

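The fingers are pushing the beech block at (268,200) squarely towards the file. I'll continue and watch the force.

```bash
python3 -m pendant '{"linear":[[0.02,0,0.004],[0.04,0,0.008],[0.06,0,0.013],[0.08,0,0.017],[0.1,0,0.021]],"delta_rot":[[0,0,0],[0,0,0],[0,0,0],[0,0,0],[0,0,0]],"jaw":[60,60,60,60,60]}'; python3 -m pendant '{"linear":[[0.01,0,0.002],[0.02,0,0.004],[0.03,0,0.006],[0.03,0,0.006],[0.03,0,0.006]],"delta_rot":[[0,0,0],[0,0,0],[0,0,0],[0,0,0],[0,0,0]],"jaw":[60,60,60,60,60]}'
```

```text
time_s: 11.02
ee_pos: [0.5631, -0.0928, 0.0299]
tool_rot: [-2.204, -2.033, -0.229]
ft_force: [-0.5, -7.7, 4.6]
gripper_width: 0.705
grip_force: 4.0
time_s: 11.65
ee_pos: [0.5638, -0.0883, 0.0299]
tool_rot: [-2.205, -2.035, -0.226]
ft_force: [-0.8, -11.2, 3.7]
gripper_width: 0.705
grip_force: 5.6
```

Force is rising, so contact is likely. I'll push a few more millimetres gently.

```bash
python3 -m pendant '{"linear":[[0.005,0,0.001],[0.01,0,0.002],[0.015,0,0.003],[0.015,0,0.003],[0.015,0,0.003]],"delta_rot":[[0,0,0],[0,0,0],[0,0,0],[0,0,0],[0,0,0]],"jaw":[60,60,60,60,60]}'; python3 -m pendant '{"linear":[[0.005,0,0.001],[0.01,0,0.002],[0.015,0,0.003],[0.015,0,0.003],[0.015,0,0.003]],"delta_rot":[[0,0,0],[0,0,0],[0,0,0],[0,0,0],[0,0,0]],"jaw":[60,60,60,60,60]}'
```

```text
time_s: 12.28
ee_pos: [0.5641, -0.0882, 0.03]
tool_rot: [-2.209, -2.038, -0.219]
ft_force: [-1.1, -17.6, 5.4]
gripper_width: 0.698
grip_force: 9.0
time_s: 12.9
ee_pos: [0.5643, -0.0876, 0.03]
tool_rot: [-2.213, -2.04, -0.214]
ft_force: [-4.0, -23.2, 5.3]
gripper_width: 0.7
grip_force: 11.8
```

The row has stopped moving at 23 N, so it is tight. Now back off, lift clear and check.

```bash
python3 -m pendant '{"linear":[[-0.1,0,-0.02],[-0.25,0,-0.053],[-0.45,0,-0.095],[-0.45,0,-0.095],[-0.45,0,-0.095]],"delta_rot":[[0,0,0],[0,0,0],[0,0,0],[0,0,0],[0,0,0]],"jaw":[60,60,60,60,60]}'; python3 -m pendant '{"linear":[[0.05,0,-0.25],[0.1,0,-0.5],[0.15,0,-0.75],[0.2,0,-0.95],[0.2,0,-0.95]],"delta_rot":[[0,0,0],[0,0,0],[0,0,0],[0,0,0],[0,0,0]],"jaw":[60,60,60,60,60]}';python3 -m pendant '{"linear":[[-0.25,-0.1,-0.2],[-0.5,-0.2,-0.25],[-0.75,-0.3,-0.3],[-1,-0.4,-0.35],[-1,-0.4,-0.35]],"delta_rot":[[0,0,0],[0,0,0],[0,0,0],[0,0,0],[0,0,0]],"jaw":[60,60,60,60,60]}'
python3 - <<'E'
from h import *
np.set_printoptions(precision=4,suppress=True)
for f in ('top','side'):
    im,d,W=shot(f,f+'5.png');x,y,h=W[...,0],W[...,1],W[...,2]
    Q=W[(x>.4)&(x<.7)&(y>-.13)&(y<.02)&(h>.115)&(h<.128)];print('plate',len(Q),cv2.minAreaRect(np.float32(Q[:,:2])))
    m=(x>.4)&(x<.7)&(y>-.15)&(y<.02)&(h>.085)&(h<.1)&(im[...,0].astype(int)-im[...,2]>50);Q=W[m];print('block',cv2.minAreaRect(np.float32(Q[:,:2])))
    T=W[(h>.30)&(h<.325)&(x>.35)&(x<.75)&(y<.06)&(y>-.06)]
    for lo in (.45,.5,.55,.6,.65):
        s=T[(T[:,0]>lo)&(T[:,0]<lo+.05)];print(lo,np.percentile(s[:,1],[1,50]))
    for n,g in (('mug',(.58,.7)),('tape',(.44,.56)),('stamp',(.35,.42))):
        Q=W[(x>g[0])&(x<g[1])&(y<-.2)&(y>-.38)&(h>.02)&(h<.11)];print(n,Q.min(0),Q.max(0))
a=cv2.imread('pics/top5.png')[80:310,210:470];b=cv2.imread('pics/side5.png')[110:270,180:340]
o=np.zeros((345,790,3),'u1');o[:,:390]=cv2.resize(a,(390,345));o[:,400:745]=cv2.resize(b,(345,345))
cv2.imwrite('pics/c5.png',np.clip(o*1.5,0,255).astype('u1'))
E
```

```text
time_s: 13.52
ee_pos: [0.554, -0.1681, 0.0281]
tool_rot: [-2.196, -2.027, -0.232]
ft_force: [-0.3, -0.5, -1.3]
gripper_width: 0.703
grip_force: 0.0
time_s: 14.15
ee_pos: [0.557, -0.169, 0.2269]
tool_rot: [-2.199, -2.036, -0.237]
ft_force: [0.6, -0.5, 0.6]
gripper_width: 0.705
grip_force: 0.0
time_s: 14.78
ee_pos: [0.4566, -0.3742, 0.2472]
tool_rot: [-2.199, -2.022, -0.232]
ft_force: [0.3, 0.4, -0.7]
gripper_width: 0.699
grip_force: 0.0
plate 187 ((0.5579177737236023, -0.0005001872777938843), (0.0193264689296484, 0.2773897051811218), 82.88619232177734)
block ((0.5650438070297241, -0.047131720930337906), (0.0717715173959732, 0.10906724631786346), 85.94517517089844)
0.45 [0.0031 0.0316]
0.5 [-0.0003  0.0284]
0.55 [-0.0039  0.0268]
0.6 [-0.0075  0.0252]
0.65 [-0.0112  0.0219]
mug [ 0.5827 -0.3574  0.0201] [ 0.684  -0.2736  0.0956]
tape [ 0.4492 -0.3617  0.0207] [ 0.5475 -0.2616  0.0543]
stamp [ 0.3682 -0.29    0.02  ] [ 0.4032 -0.2575  0.0884]
plate 0 ((0.0, 0.0), (0.0, 0.0), 0.0)
block ((0.5633302927017212, -0.08013112843036652), (0.002775265835225582, 0.08995023369789124), 85.92074584960938)
0.45 [0.0025 0.0304]
0.5 [-0.0006  0.0274]
0.55 [-0.0038  0.026 ]
0.6 [-0.007  0.024]
0.65 [-0.0106  0.0215]
mug [ 0.5837 -0.359   0.0202] [ 0.6839 -0.2709  0.094 ]
tape [ 0.4503 -0.359   0.02  ] [ 0.5491 -0.2593  0.0557]
stamp [ 0.3717 -0.2878  0.0202] [ 0.4022 -0.2558  0.0885]
```

View pics/c5.png

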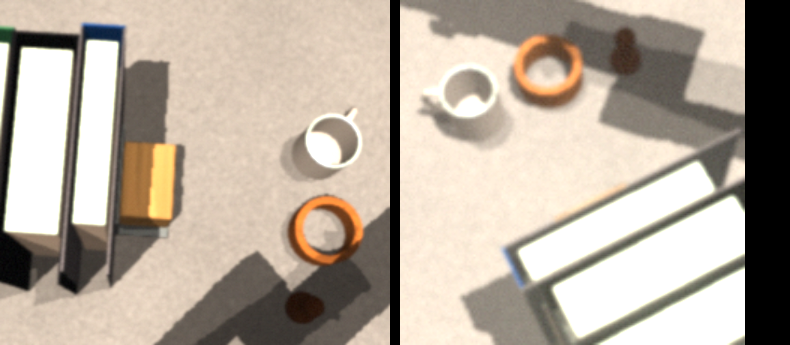

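The bookend's face meets the file (block moved 77.7 mm for a 77 mm gap). The blue file stands tight against the black one, everything is square, and the bystanders have not moved. Handing in.

```bash
python3 -c "
from station import close_job
print(close_job())"
```

```text
the job is handed in; nothing more can be done
None
```

The blue file stands upright against the black one with the bookend slid tight against it and the other items unmoved; the job is handed in at about 15 s, with no verdict returned.

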